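# Close up the core carrying case

### The job

Close up the wooden core case: push its upright inner flap down flat over the sand cores, and only then push the hinged cover over until it lies fully shut on the case. Only push the flap and the cover, on their outer faces (the sides away from the cork linings), without grasping or lifting anything; leave the cores and the things lying round the case where they are, and finish clear of everything.

Things in the scene. Friction and masses are not known exactly. Their poses are not given: they have to be found in the camera images.
- core_case: Open wooden case, fixed to the table, 260 mm along its own x, 200 mm along its own y, walls 10 mm thick, rim 95 mm high; a steel handle bow stands out 18 mm at either x end. Origin at the centre of its underside on the table, z up. The cover is hinged on the top of the +y wall (left as the robot sees it), the flap just inside the -y wall. Yaw varies up to 0.4 rad either way.
- cover (a joint): Cover angle, rad: 0 = shut, level on the rim (a stop); 1.57 = upright; starts at 1.6 to 1.9, leaning out toward the case's +y. Wooden board 260 x 202 x 10 mm, 0.35 kg. Its hinge is stiff (friction 0.5 N m): the cover stays wherever it is left and must be pushed all the way, with up to 5 N near the free edge. It cannot pass through an upright flap.
- flap (a joint): Flap angle, rad: 0 = folded flat over the cores (a stop), its hinge 20 mm below the rim; 1.57 = upright; starts at 1.4 to 1.65. Plywood board 232 mm along the case's x, 130 mm from hinge to free edge, 6 mm thick, 0.13 kg. Its hinge is stiff (friction 0.15 N m): it stays wherever it is left; 1 to 3 N moves it. Thumb notch 56 mm wide, 15 mm deep in its free edge.
- cover_hinge (a point): Middle of the cover's hinge line: on the case at x 0, y +100 mm, z 96 mm. The line runs along the case's x. The shut cover reaches from here toward the case's -y; it turns up and back toward +y as it opens.
- cover_edge (a point): Middle of the cover's free edge, on its outer face, 202 mm from the hinge line; the outer face lies 10 mm outside the plane through the hinge line (on top when shut, toward the case's +y when upright). The inner face bears a cork lining 220 x 150 x 3 mm, not to be touched. Site axes turn with the cover.
- flap_hinge (a point): Middle of the flap's hinge line: on the case at x 0, y -80 mm, z 75 mm. The line runs along the case's x. The folded flap reaches from here toward the case's +y.
- flap_edge (a point): Middle of the flap's free edge (in the mouth of the notch), on its outer face, 130 mm from the hinge line; the outer face lies 6 mm outside the plane through the hinge line (on top when folded, toward the case's -y when upright). The inner face bears a cork lining 200 x 90 x 3 mm, not to be touched. Site axes turn with the flap.
- core_1: Loose beige sand core, 38 mm across, 62 mm high, standing in one of the three compartments of the case (floor 8 mm up). Origin under its centre.
- core_3: Loose beige stepped sand core, 44 mm across, 55 mm high, in another compartment. Origin under its centre.
- core_5: Loose beige sand core, 48 mm across, 50 mm high, in another compartment. Origin under its centre.
- sanding_block: Loose sanding block, 112 x 66 x 32 mm, on the table on the flap's side of the case. Origin under its centre.
- core_broken: Loose broken core, 48 mm across, 59 mm high, on the table on the cover's side of the case. Origin under its centre.
- wing_bolt: Loose wing bolt, 47 x 69 x 18 mm, on the table beyond the case. Origin under its centre.
- dowel_pin_1: Loose steel dowel pin, 10 x 45 mm, on the table beyond the case. Origin under its centre.
- mallet: Loose wooden mallet, 77 x 189 x 48 mm, on the table to the left. Origin under its centre.
- scraper: Loose scraper with a wooden handle, 54 x 188 x 24 mm, on the table to the right. Origin under its centre.
Things that resemble listed ones, but are neither listed nor needed, are in the scene too. What is shaped like the core_3 but blue is not meant. What is shaped like the core_5 but red is not meant.

How it is judged:
On the way, in this order (a step that is already met when the one before it is completed fails the run):
1. the flap is folded flat (within 0.06 rad) while the cover still stands open (value of joint flap below 0.06 rad and value of joint cover above 1.2 rad), for 0.2 s.
2. the cover is shut (within 0.04 rad) over the folded flap (value of joint cover below 0.04 rad and value of joint flap below 0.06 rad), for 0.2 s.
At the end, for the whole second after the job is handed in: Flap folded to within 0.06 rad of flat and the cover shut to within 0.04 rad and at rest; the three cores upright (0.3 rad) within 30 mm of where they stood, the things round the case within 40 mm of where they lay (all of step 2 and velocity of joint cover between -0.05 and 0.05 rad/s and angle between each of core_1, core_3, core_5's own z axis and vertical below 0.3 rad and distance of each of core_1, core_3, core_5 from where it was at the start of the episode below 0.03 m and distance of each of sanding_block, core_broken, wing_bolt, dowel_pin_1, mallet, scraper from where it was at the start of the episode below 0.04 m); the robot touches nothing.
It fails at once if the cover is brought over before the flap is down (value of joint cover below 1.2 rad and value of joint flap above 0.12 rad).
It fails at once if the flap or the cover is pinched or pushed on its cork-lined inner face (over 2 N) (contact force between the fingers and flap_lining above 2 N or contact force between the fingers and cover_lining above 2 N).
It fails at once if a core is lifted, knocked over or shifted more than 30 mm (z of any of core_1, core_3, core_5 in the frame of core_case above 0.025 m or angle between any of core_1, core_3, core_5's own z axis and vertical above 0.5 rad or distance of any of core_1, core_3, core_5 from where it was at the start of the episode above 0.03 m).
It fails at once if something lying round the case is lifted 25 mm or shifted more than 40 mm (height (world z) of any of sanding_block, core_broken, wing_bolt, dowel_pin_1, mallet, scraper above 0.025 m or distance of any of sanding_block, core_broken, wing_bolt, dowel_pin_1, mallet, scraper from where it was at the start of the episode above 0.04 m).
It also fails if it takes over 64 s, if anything falls off the work surface, if the arm or the gripper's body presses on something with over 40 N, if the wrist force passes 120 N, or if a joint passes its speed limit or range.

### The arm

A 7-joint arm with a two-finger parallel gripper is mounted at the origin on a cart in front of the work surface, level with it; the furniture and walls round the work are solid. World frame = base frame: x ahead of the robot, y to its left, z up, the work surface at z = 0. Lengths are in m, angles in rad, forces in N, time in s.
With the tool pointing down it reaches from about 0.425 to 0.925 m from the base axis. Payload 6.8 kg.
Tool frame: the origin (TCP) lies at the very end of the fingers, on their centre line; the grasp point (between the pads) lies 19 mm behind it; z points along the fingers, y is the line along which they close (so a half turn about z gives the same grasp; the last joint's range is limited). The gripper opens to 88 mm and grips with 3 to 60 N. Pads are 20 mm wide; open, the fingers measure 115 mm over their backs; the gripper's body (75 mm by 178 mm) begins 61 mm behind the grasp point.
Start: joints at [-1.449, 0.477, 0.022, 1.555, -0.011, 1.109, -0.083], TCP at [0.154, 0.657, 0.223] pointing down, gripper open.
Joint ranges: [-2.96, 2.96], [-0.34, 2.1], [-1.41, 1.46], [0.24, 2.44], [-1.37, 4.51], [0.17, 1.92], [-2.96, 2.96]. Speed limits (rad/s): [2.39, 2.39, 3.14, 3.14, 3.14, 3.14, 3.14].

### API

Orientations are given as a unit quaternion [x, y, z, w].
In Python, from workcell import ctrl gives the robot as it stands.
- The arm moves only by the tool carry_out, never from a script. Its argument "moves" is a list of rows, each a list of 7 numbers: the shift along the tool's x, y, z in mm, then the turn, a rotation vector about the tool's x, y, z in rad, then the finger opening in mm, from 0 to 87.8. A call has 1 to 20 rows; each row is the pose to reach, as a shift and turn from the pose commanded when the call began, along the tool's axes at that moment; what a row does not reach only later rows make up. A row lasts 1/8 s, in which the tool goes at most 62.5 mm and 10.7 degrees, less where a joint would pass 70% of its speed; a pose out of reach is approached as far as the arm can. A call with a gripper value outside its range is refused whole. The fingers move at their own pace and stop on an object; "newtons" is the grip in N (left out, the last holds). Time passes only in rows, so rows that repeat a pose let the fingers close. It gives the time, the measured TCP pose, the force, the opening and the grip force at its end, in the units of the state.
- ctrl.observe(): the state, without advancing time (a new reading comes with each control period).
- ctrl.capture(name): name is "scene" or "top" or "wrist"; returns (picture, depth): 384x512x3 uint8, red, green, blue; 384x512 float32, m along the optical axis (not along the pixel's ray), 0 where there is no reading.
- ctrl.camera_model(name): a dict with "K" (3x3 intrinsics, pixels), "position" and "orientation" of the camera in the world. Camera axes: x right, y up, looking along -z (the intrinsics and any distortion apply to the point x, -y, -z); pixel columns grow to the right and rows downward; lengths in m; the calibration is good to about 2 mm. A picture is of the moment at which its call begins: read the wrist's pose just before it. camera_model takes no time and is no camera call; for the wrist camera it gives the pose at the moment of the call.
- ctrl.close_job(): hands the job in; it is judged then, once.
Trained networks look in the newest picture that a camera, given by its name, has taken for a name from the list of things; names that differ only in an ending like _2 or _b are one class to them, and where a whole thing is asked for, a point or a joint stands for the part that bears it (a point fixed in the world has none). Each returns a list of dicts, best first, with "confidence" (0 to 1); they miss things now and then, are a little off and sometimes report something else, mostly with a low value. They report only what shows in the picture. A call takes as long as a camera call. They do not tell look-alikes from the thing itself.
- ctrl.find_in(camera, query): "location" ([x, y, z] in m, in world coordinates, good to about 4 mm: the middle of the surface that is visible of it).
- ctrl.cut_out(camera, query): "region" (384x512 bool, what is visible of it).
- ctrl.spot_point(camera, query): "location" ([x, y, z] in m, in world coordinates, good to about 4 mm: a listed point, or the origin of a listed thing).
The state is a dict: "time_s": time; "joints": joint angles; "qvel": joint speeds; "tau": joint torques, N m; "position": TCP position; "tcp_rot": TCP orientation; "contact_force": force on the tool from outside, world axes, zero at the start; "wrist_torque": the same for the moment, N m; "grip_width": finger opening in m; "finger_force": force on a finger pad.
Only numpy, scipy, OpenCV 4.12 (cv2) and the standard library are available. Lean on these libraries where they do the work, as an engineer would, in place of code of your own. Each camera call takes 0.05 s, during which the arm holds its last target. There are 200 camera calls.

## Working session

There is one attempt and no reset: what is moved stays moved. The work goes in short steps, Python scripts to look and compute and a tool call to move; the robot and the scene stay as the last step left them, time stands still between calls to the robot, and variables do not carry over. Pictures are saved under pics/ and viewed, at most 10 in all, crops included, and the job is handed in when it is done.

Besides the shell and the picture viewer there is one more tool, called after ">>>" as name(argument=value, ...) on one line, values as JSON. carry_out: Moves the arm, as the interface text tells. Its arguments: {"type":"object","properties":{"moves":{"type":"array"},"newtons":{"type":"number"}},"required":["moves"]}

```bash
mkdir -p pics; ls; python3 - <<'E'
from workcell import ctrl
import cv2, numpy as np
s=ctrl.observe();print({k:np.round(v,3).tolist() for k,v in s.items()})
for c in("scene","top"):
    p,d=ctrl.capture(c);cv2.imwrite(f"pics/{c}1.png",p[:,:,::-1])
    m=ctrl.camera_model(c);print(c,np.round(m["K"],1).tolist(),np.round(m["position"],3),np.round(m["orientation"],3))
    np.savez(f"{c}1.npz",p=p,d=d)
    for q in["cover_hinge","cover_edge","flap_hinge","flap_edge","core_case","core_broken","sanding_block","mallet","scraper","wing_bolt"]:
        print(q,[(np.round(r["location"],3).tolist(),round(r["confidence"],2)) for r in ctrl.spot_point(c,q)[:2]])
E
```

```text
pics
{'time_s': 0.0, 'joints': [-1.449, 0.478, 0.022, 1.556, -0.011, 1.109, -0.083], 'qvel': [0.0, -0.001, -0.0, -0.0, -0.001, -0.001, 0.001], 'tau': [-0.001, -58.287, 1.534, -27.26, -0.054, 0.017, 0.0], 'position': [0.154, 0.657, 0.222], 'tcp_rot': [0.115, 0.993, -0.001, -0.0], 'contact_force': [-0.929, -0.399, -0.335], 'wrist_torque': [0.015, 0.042, -0.006], 'finger_force': 0.0, 'grip_width': 0.088}
scene [[464.2, 0.0, 258.4], [0.0, 464.2, 193.4], [0.0, 0.0, 1.0]] [1.006 0.589 1.349] [0.089 0.275 0.916 0.279]
cover_hinge [([0.486, 0.092, 0.095], 0.96)]
cover_edge [([0.485, 0.124, 0.297], 0.76), ([0.406, -0.003, 0.008], 0.39)]
flap_hinge [([0.5, -0.085, 0.073], 0.69)]
flap_edge [([0.503, -0.097, 0.202], 0.85)]
core_case [([0.492, -0.008, 0.001], 0.72)]
core_broken [([0.406, -0.002, 0.009], 0.74), ([0.442, 0.168, -0.003], 0.5)]
sanding_block [([0.459, -0.176, -0.0], 0.72), ([0.573, 0.009, 0.009], 0.68)]
mallet [([0.408, 0.31, 0.003], 0.91)]
scraper [([0.5, -0.084, 0.074], 0.22)]
wing_bolt [([0.699, 0.072, -0.002], 0.57)]
top [[398.3, 0.0, 256.1], [0.0, 398.3, 194.3], [0.0, 0.0, 1.0]] [ 0.299 -0.064  1.194] [-0.075  0.08   0.726 -0.679]
cover_hinge [([0.486, 0.098, 0.092], 0.67), ([0.495, -0.093, 0.075], 0.63)]
cover_edge [([0.487, 0.119, 0.295], 0.74), ([0.5, -0.092, 0.204], 0.66)]
flap_hinge [([0.496, -0.089, 0.074], 0.56)]
flap_edge [([0.502, -0.094, 0.203], 0.7)]
core_case [([0.494, -0.007, 0.0], 0.56)]
core_broken [([0.441, 0.165, -0.002], 0.45)]
sanding_block []
mallet [([0.405, 0.309, 0.002], 0.83), ([0.493, -0.009, -0.0], 0.47)]
scraper [([0.457, -0.448, -0.002], 0.56)]
wing_bolt [([0.699, 0.079, -0.001], 0.49)]
```

View pics/scene1.png

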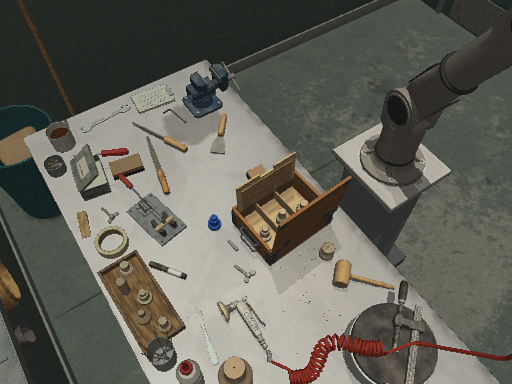

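View pics/top1.png

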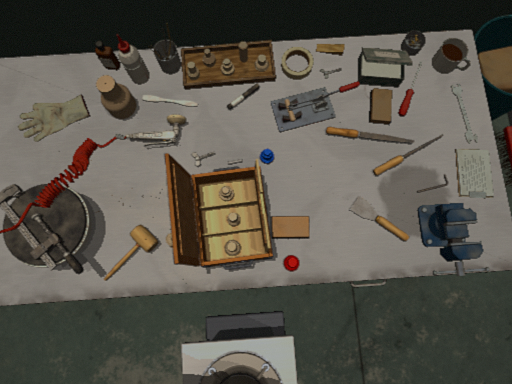

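The top view shows the case at about px (222,215), yaw ≈ 0.07. The flap is upright on its right side and the cover leans slightly left. The arm is out of view to the left. I'll lift, then swing over to the flap side with the fingers closed.

>>> carry_out(moves=[[0, 0, -60, 0, 0, 0, 0], [0, 0, -120, 0, 0, 0, 0], [0, 0, -180, 0, 0, 0, 0], [0, 0, -200, 0, 0, 0, 0], [-45, -25, -200, 0, 0, 0.1, 0], [-90, -50, -200, 0, 0, 0.2, 0], [-135, -72, -200, 0, 0, 0.3, 0], [-180, -95, -200, 0, 0, 0.4, 0], [-225, -120, -200, 0, 0, 0.5, 0], [-270, -145, -200, 0, 0, 0.6, 0], [-310, -165, -200, 0, 0, 0.7, 0], [-347, -183, -200, 0, 0, 0.8, 0], [-380, -235, -200, 0, 0, 0.9, 0], [-410, -285, -200, 0, 0, 1.0, 0], [-440, -330, -200, 0, 0, 1.1, 0], [-465, -375, -200, 0, 0, 1.2, 0], [-490, -415, -200, 0, 0, 1.27, 0], [-513, -452, -200, 0, 0, 1.27, 0], [-513, -500, -200, 0, 0, 1.27, 0], [-514, -550, -200, 0, 0, 1.27, 0]], newtons=10)

```text
time_s: 3.6
position: [0.5286, 0.0032, 0.4226]
tcp_rot: [0.682, 0.732, -0.0, 0.0]
contact_force: [0.6, -0.8, 1.2]
grip_width: 0.0
finger_force: 0.0
```

```bash
cat > h.py <<'E'
from workcell import ctrl
import numpy as np
from scipy.spatial.transform import Rotation as R
C=np.array([.493,-.008]);YAW=.07
def state():
    s=ctrl.observe();p=s["position"];d=p[:2]-C;c,n=np.cos(YAW),np.sin(YAW)
    M=R.from_quat(s["tcp_rot"]).as_matrix()
    print("t",round(s["time_s"],2),"world",np.round(p,4),"case xyz mm",np.round(1e3*np.array([c*d[0]+n*d[1],-n*d[0]+c*d[1],p[2]]),1),
     "tool y az",round(float(np.arctan2(M[1,1],M[0,1])),3),"z",np.round(M[:,2],3),"F",np.round(s["contact_force"],2),"w",s["grip_width"],"q",np.round(s["joints"],2))
E
python3 -c "import h;h.state()"
```

```text
t 3.6 world [0.5286 0.0032 0.4226] case xyz mm [ 36.3   8.7 422.6] tool y az 0.071 z [ 0. -0. -1.] F [ 0.61 -0.85  1.21] w 2.6789777288996938e-05 q [-0.68  0.1   0.62  1.64 -0.06  1.42  0.02]
```

>>> carry_out(moves=[[-45, -12, 0, 0, 0, 0, 0], [-90, -24, 0, 0, 0, 0, 0], [-130, -36, 0, 0, 0, 0, 0], [-130, -36, 60, 0, 0, 0, 0], [-130, -36, 120, 0, 0, 0, 0], [-130, -36, 180, 0, 0, 0, 0], [-130, -36, 225, 0, 0, 0, 0], [-130, -36, 245, 0, 0, 0, 0], [-130, -36, 245, 0, 0, 0, 0]])

```text
time_s: 4.72
position: [0.5012, -0.1274, 0.1765]
tcp_rot: [0.682, 0.732, -0.001, -0.001]
contact_force: [0.1, 0.5, 0.8]
grip_width: 0.0002
finger_force: 0.0
```

```bash
python3 - <<'E'
import h,cv2
h.state()
p,d=h.ctrl.capture("scene");cv2.imwrite("pics/s2.png",cv2.resize(p[100:320,170:420,::-1],None,fx=2.6,fy=2.6))
E
```

```text
t 4.72 world [ 0.5012 -0.1274  0.1765] case xyz mm [-1.000e-01 -1.197e+02  1.765e+02] tool y az 0.071 z [-0.003 -0.    -1.   ] F [0.09 0.5  0.76] w 0.0002188917663990326 q [-0.43  0.32  0.68  2.01 -0.25  0.9   0.46]
```

View pics/s2.png

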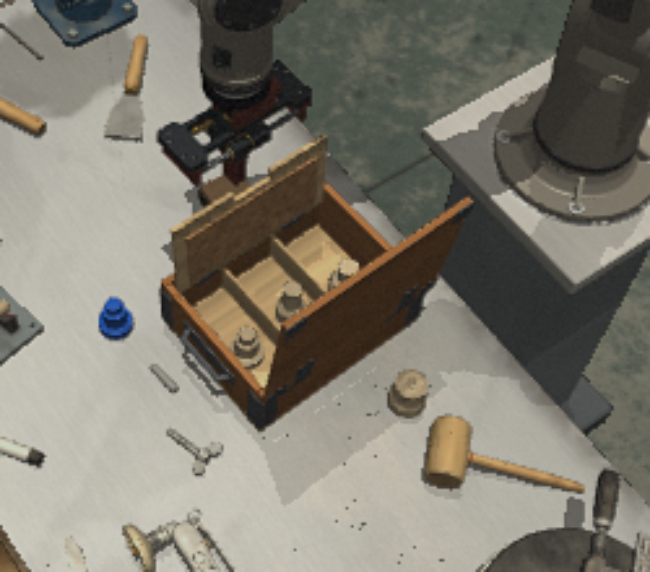

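Fingers (px 235,160) are behind the flap's outer face. Next I'll push along the arc.

>>> carry_out(moves=[[12, 0, 0, 0, 0, 0, 0], [24, 0, 1, 0, 0, 0, 0], [33, 0, 1, 0, 0, 0, 0], [41, 0, 2, 0, 0, 0, 0], [51, 0, 4, 0, 0, 0, 0], [60, 0, 6, 0, 0, 0, 0], [70, 0, 10, 0, 0, 0, 0], [79, 0, 14, 0, 0, 0, 0], [87, 0, 20, 0, 0, 0, 0], [95, 0, 26, 0, 0, 0, 0], [103, 0, 33, 0, 0, 0, 0], [109, 0, 40, 0, 0, 0, 0]])

```text
time_s: 6.28
position: [0.4943, -0.0184, 0.137]
tcp_rot: [0.682, 0.732, -0.0, -0.0]
contact_force: [0.4, -1.3, 0.9]
grip_width: 0.0002
finger_force: 0.5
```

```bash
python3 -c "import h;h.state()"
```

```text
t 6.28 world [ 0.4943 -0.0184  0.137 ] case xyz mm [  0.6 -10.4 137. ] tool y az 0.071 z [-0. -0. -1.] F [ 0.43 -1.26  0.86] w 0.00016520204411948496 q [-0.6   0.34  0.63  2.09 -0.27  0.79  0.26]
```

Force of −1.3 N shows contact. Continuing to flat.

>>> carry_out(moves=[[6, 0, 8, 0, 0, 0, 0], [11, 0, 17, 0, 0, 0, 0], [15, 0, 26, 0, 0, 0, 0], [18, 0, 36, 0, 0, 0, 0], [20, 0, 46, 0, 0, 0, 0], [21, 0, 54, 0, 0, 0, 0], [21, 0, 58, 0, 0, 0, 0], [21, 0, 60, 0, 0, 0, 0], [21, 0, 60, 0, 0, 0, 0]])

```text
time_s: 7.4
position: [0.493, 0.0024, 0.0805]
tcp_rot: [0.682, 0.731, 0.001, -0.002]
contact_force: [-14.4, 1.9, 45.1]
grip_width: 0.0007
finger_force: 22.7
```

```bash
python3 - <<'E'
import h,cv2
h.state()
p,d=h.ctrl.capture("top");cv2.imwrite("pics/t3.png",cv2.resize(p[130:290,130:340,::-1],None,fx=3,fy=3))
E
```

```text
t 7.4 world [0.493  0.0024 0.0805] case xyz mm [ 0.8 10.4 80.5] tool y az 0.07 z [-0.001  0.004 -1.   ] F [-14.36   1.91  45.14] w 0.0006676674374718911 q [-0.58  0.43  0.56  2.13 -0.37  0.67  0.3 ]
```

View pics/t3.png

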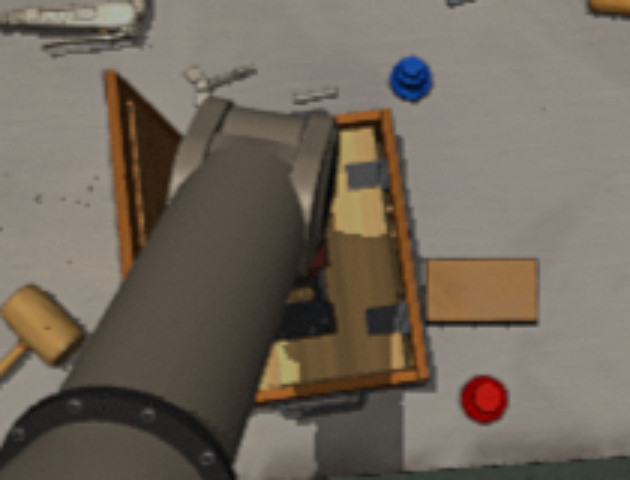

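The flap is folded flat: the hinge leaves are visible at px (368,175) and (388,318), and the tip stopped at 80.5 mm. Now I'll lift and go over to the cover's outer side.

>>> carry_out(moves=[[0, 0, -20, 0, 0, 0, 0], [0, 0, -80, 0, 0, 0, 0], [0, 0, -140, 0, 0, 0, 0], [0, 0, -200, 0, 0, 0, 0], [0, 0, -260, 0, 0, 0, 0], [0, 0, -310, 0, 0, 0, 0], [0, 0, -345, 0, 0, 0, 0], [0, 0, -345, 0, 0, 0, 0], [50, 0, -345, 0, 0, 0, 0], [100, 0, -345, 0, 0, 0, 0], [140, 0, -345, 0, 0, 0, 0], [165, 0, -345, 0, 0, 0, 0], [165, 0, -345, 0, 0, 0, 0]])

```text
time_s: 9.07
position: [0.4804, 0.1682, 0.4208]
tcp_rot: [0.68, 0.733, -0.002, -0.0]
contact_force: [-0.2, -0.4, -0.4]
grip_width: 0.0005
finger_force: 0.0
```

```bash
python3 - <<'E'
import h,numpy as np
h.state()
for c in("scene","top"):
    h.ctrl.capture(c)
    for q in["cover_edge","cover_hinge","flap_edge"]:
        print(c,q,[(np.round(r["location"],3).tolist(),round(r["confidence"],2)) for r in h.ctrl.spot_point(c,q)[:2]])
E
```

```text
t 9.07 world [0.4804 0.1682 0.4208] case xyz mm [-2.000e-01  1.766e+02  4.208e+02] tool y az 0.075 z [-0.002 -0.002 -1.   ] F [-0.15 -0.37 -0.38] w 0.00046553610528304016 q [-0.99  0.05  0.56  1.68 -0.03  1.42 -0.34]
scene cover_edge [([0.488, 0.124, 0.297], 0.79), ([0.459, -0.45, 0.003], 0.33)]
scene cover_hinge [([0.487, 0.094, 0.096], 0.86), ([0.495, 0.043, 0.078], 0.42)]
scene flap_edge [([0.493, 0.043, 0.078], 0.76)]
top cover_edge [([0.486, 0.122, 0.295], 0.85)]
top cover_hinge [([0.489, 0.092, 0.094], 0.65), ([0.7, 0.074, -0.001], 0.41)]
top flap_edge [([0.492, 0.049, 0.08], 0.76)]
```

>>> carry_out(moves=[[0, 0, 60, 0, 0, 0, 0], [0, 0, 110, 0, 0, 0, 0], [0, 0, 146, 0, 0, 0, 0], [-12, 0, 147, 0, 0, 0, 0], [-25, 0, 147, 0, 0, 0, 0], [-38, 0, 146, 0, 0, 0, 0], [-54, 0, 145, 0, 0, 0, 0], [-69, 0, 145, 0, 0, 0, 0], [-87, 0, 147, 0, 0, 0, 0], [-104, 0, 149, 0, 0, 0, 0], [-122, 0, 154, 0, 0, 0, 0], [-139, 0, 160, 0, 0, 0, 0], [-155, 0, 169, 0, 0, 0, 0], [-170, 0, 178, 0, 0, 0, 0]])

```text
time_s: 11.22
position: [0.4926, -0.0045, 0.2438]
tcp_rot: [0.682, 0.731, -0.001, -0.0]
contact_force: [-0.3, 1.2, 0.5]
grip_width: 0.0006
finger_force: 0.8
```

```bash
python3 -c "import h;h.state()"
```

```text
t 11.22 world [ 0.4926 -0.0045  0.2438] case xyz mm [-2.000e-01  3.500e+00  2.438e+02] tool y az 0.07 z [-0.002 -0.    -1.   ] F [-0.29  1.2   0.48] w 0.0006442342036573437 q [-0.72  0.17  0.68  1.99 -0.12  1.03  0.09]
```

>>> carry_out(moves=[[-13, 0, 11, 0, 0, 0, 0], [-25, 0, 24, 0, 0, 0, 0], [-37, 0, 38, 0, 0, 0, 0], [-47, 0, 53, 0, 0, 0, 0], [-56, 0, 69, 0, 0, 0, 0], [-63, 0, 85, 0, 0, 0, 0], [-68, 0, 103, 0, 0, 0, 0], [-71, 0, 120, 0, 0, 0, 0], [-73, 0, 132, 0, 0, 0, 0], [-73, 0, 138, 0, 0, 0, 0], [-73, 0, 140, 0, 0, 0, 0], [-73, 0, 140, 0, 0, 0, 0], [-73, 0, 140, 0, 0, 0, 0]])

```text
time_s: 12.85
position: [0.4981, -0.0759, 0.106]
tcp_rot: [0.682, 0.732, 0.0, -0.001]
contact_force: [-8.0, 0.2, 21.3]
grip_width: 0.0006
finger_force: 10.5
```

```bash
python3 -c "import h;h.state()"
```

```text
t 12.85 world [ 0.4981 -0.0759  0.106 ] case xyz mm [  0.4 -68.1 106. ] tool y az 0.071 z [-0.001  0.001 -1.   ] F [-8.02  0.22 21.32] w 0.0005684994094267998 q [-0.47  0.41  0.62  2.1  -0.35  0.74  0.44]
```

The tip is at 106.0 mm with 21 N, so the cover is against its stop. Retreating and checking.

>>> carry_out(moves=[[0, 0, -10, 0, 0, 0, 0], [0, 0, -60, 0, 0, 0, 0], [0, 0, -120, 0, 0, 0, 0], [0, 0, -180, 0, 0, 0, 0], [0, 0, -240, 0, 0, 0, 0], [-60, 0, -260, 0, 0, 0, 0], [-120, 0, -260, 0, 0, 0, 0], [-180, 0, -260, 0, 0, 0, 0], [-240, 0, -260, 0, 0, 0, 0], [-240, 0, -260, 0, 0, 0, 0], [-240, 0, -260, 0, 0, 0, 0]])

```text
time_s: 14.22
position: [0.5158, -0.3146, 0.3645]
tcp_rot: [0.682, 0.732, 0.0, -0.0]
contact_force: [0.0, 0.5, -0.5]
grip_width: 0.0006
finger_force: 0.0
```

```bash
python3 - <<'E'
import h,cv2
h.state()
p,d=h.ctrl.capture("scene");cv2.imwrite("pics/s4.png",cv2.resize(p[100:320,170:420,::-1],None,fx=2.6,fy=2.6))
from scipy.spatial.transform import Rotation as R
import numpy as np
m=h.ctrl.camera_model("scene");r=h.ctrl.cut_out("scene","cover")
k=cv2.erode(r[0]["region"].astype(np.uint8),np.ones((7,7)))>0
v,u=np.nonzero(k&(d>0));z=d[v,u];K=np.array(m["K"])
P=np.c_[(u-K[0,2])/K[0,0]*z,-(v-K[1,2])/K[1,1]*z,-z]@R.from_quat(m["orientation"]).as_matrix().T+m["position"]
P=P[abs(P[:,2]-.106)<.03]
a=np.linalg.lstsq(np.c_[P[:,:2]-P[:,:2].mean(0),np.ones(len(P))],P[:,2],rcond=None)[0];print(r[0]["confidence"],len(P),a)
E
```

```text
t 14.22 world [ 0.5158 -0.3146  0.3645] case xyz mm [   1.3 -307.5  364.5] tool y az 0.071 z [-0.     0.001 -1.   ] F [ 0.01  0.54 -0.47] w 0.000584099005849196 q [-0.22  0.34  0.89  1.58 -0.27  1.35  0.78]
0.84 3444 [0.00077424 0.00260166 0.10585538]
```

View pics/s4.png

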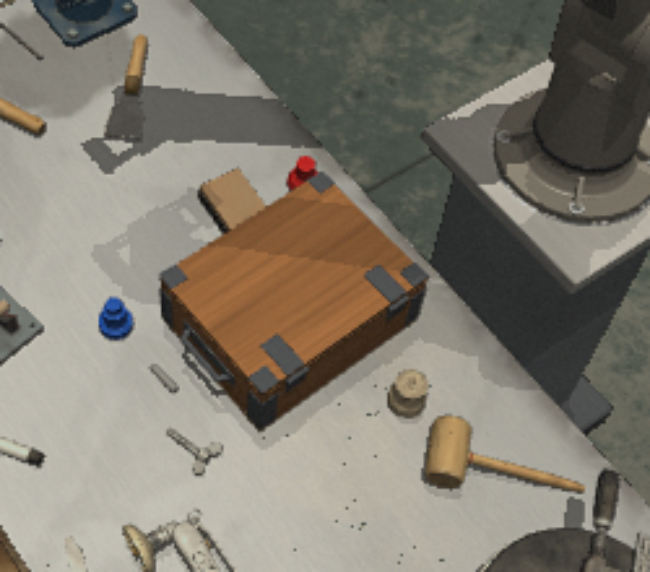

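The cover is level (slope 0.003) at 106 mm, the case is shut (px 295,290), and the things around it are undisturbed. Handing in.

```bash
python3 -c "
from workcell import ctrl
print(ctrl.close_job())"
```

```text
the job is handed in; nothing more can be done
None
```

The case is closed and the job is handed in: I folded the flap flat first, then pushed the cover fully shut, and the arm finished clear of everything; no verdict came back.

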